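Clamp a booklet under the presser foot of a bindery sewing machine

TASK

Set the booklet up for side-stitching on the sewing machine: raise the presser foot with the lifting lever at the back of the head until the lever stays up by itself, slide the booklet in under the foot until you feel its spine come up flush against the edge guide, then put the lever fully down so that the foot clamps the booklet there. Do not push the edge guide off its setting, and leave the other things on the machine and the table where they are.

Things in the scene. Friction and masses are not known exactly. Their poses are not given: they have to be found in the camera images.
- machine: off-white flat-bed sewing machine with a white extension table clipped on, fixed. Origin on the table straight below the needle; z up, +x from the needle to pillar and handwheel, +y to the back (the lever's side). Level top of bed and extension at z = 55 mm, x -215..300, y -110..110 mm. Arm x 34..185, y -32..36, z 206..270 mm; pillar x 165..250, y -50..50 mm, as high; handwheel to x = 300 mm
- head (a point): middle of the underside of the machine's head, 155 mm above the table, own axes as the machine's. The head is a block reaching 36 mm to -x, 34 mm to +x, 41 mm to -y and 42 mm to +y (its back face) of this point, and up to 275 mm above the table. Below it are only the lifting lever, the needle, the presser bar and the foot
- lifter (a joint): lifting lever of the presser foot, rad: 0 = fully down (55 deg below level, pointing back and down), 1.35 = fully up at its stop (22 deg above level). It lifts against a spring (7 N at the tip at first, then less); past 1.05 it goes over centre, springs on to 1.35 and stays up; let go below that, it drops. To lower: press the tip down, about 3 N, until over centre; then it snaps down
- lifter_tip (a point): middle of the flat finger pad at the end of the steel lifting lever, 70 mm from its hinge. The pad is 20 mm wide (along the hinge) and 6 mm thick and ends 15 mm beyond this point in a rounded 8 mm lip; own +y points out along the lever. When down, this point is only 15 mm behind the head's back face and 108 mm above the table, so the head bars an upright gripper
- lifter_hinge (a point): hinge of the lifting lever, at x = 0, y = 18, z = 165 mm of the machine; its axis is the machine's x; the lever swings in the plane of the machine's y and z
- foot_sole (a point): underside of the steel presser foot (18 mm along the machine's x, 36 mm along y) straight below the needle; on the bed when the lever is down, 10 mm above it when the lever is up; lowered, it presses down with about 14 N
- guide_slot (a point): middle of the bed slot that holds the edge guide ('guide'), a straight steel angle 14 mm high on the pillar side of the foot, set anew each time: its face, looking to the machine's -x, stands 16 to 30 mm beyond the needle, parallel to machine y, from y = -90 to +40 mm; the guide's own origin is on that face at y = 0. Its setting is not given: feel for it. It slips along x if pushed with over 12 N
- booklet_center (a point): middle (half-way up) of the loose A6 booklet with stiff grey cover and a paper label: 105 mm (own x) by 148 mm (own y), 6 mm thick, about 70 g, lying flat on the extension table on the free side (-x) of the needle; own +x points to its spine
- booklet_spine (a point): middle of the booklet's spine edge, 52.5 mm from its centre along own +x, half-way up
- weight: bystander: dark steel pressing weight 60 x 45 x 30 mm with a brass knob, on the bed below the arm; origin at its underside
- bone_folder: bystander: off-white flat folder 150 x 22 x 5 mm lying on the front part of the bed; origin at its underside
- thread_cone: bystander: cone of thread 68 mm across, 120 mm high, standing on the table; origin at its underside
- glue: bystander: white glue bottle 70 mm across, 170 mm high; origin at its underside
- done_pile: bystander: pile of finished booklets 105 x 148 x 42 mm on the table; origin at its underside
- book: bystander: brown book 140 x 210 x 34 mm lying on the table; origin at its underside
- hammer: bystander: hammer lying on the table; origin at the middle of its underside
- brush_jar: bystander: white jar 80 mm across, with brushes standing 200 mm high; origin at its underside
Mind the look-alikes: they are no part of the job. There is more than one size of the part that bears booklet_center; the job needs the largest.

How it is judged:
By the outcome, as a careful person would: the job done as asked, in the order asked, and still so for the second after the job is handed in, with the robot touching nothing.
It also fails if it takes over 66 s, if anything falls off the work surface, if the arm or the gripper's body presses on something with over 40 N, if the wrist force passes 120 N, or if a joint passes its speed limit or range.

ROBOT

A 7-joint arm with a two-finger parallel gripper is mounted at the origin on the work surface. World frame = base frame: x ahead of the robot, y to its left, z up, the work surface at z = 0. Lengths are in mm, angles in degrees, forces in N, time in s.
With the tool pointing down it reaches from about 400 to 850 mm from the base axis. Payload 4.5 kg.
Tool frame: the origin (TCP) lies at the very end of the fingers, on their centre line; the grasp point (between the pads) lies pinch_z behind it (pinch_z is the distance from the TCP to the grasp point, in mm); y points along the fingers, x is the direction in which the jaws open and shut, and the axes are right-handed (so a half turn about y gives the same grasp; the last joint's range is limited). The gripper opens to 85 mm and grips with 20 to 120 N. Pads are 22 mm wide; open, the fingers measure 114 mm over their backs; the gripper's body (76 mm by 85 mm) begins 54 mm behind the grasp point. The pads swing forward as they close: fully open they stand 13 mm farther back than shut.
Start: joints at [67.999, 39.483, -11.15, 89.685, 9.013, 51.709, -12.324], TCP at [253.625, -571.252, 231.317] pointing down, gripper open.
Joint ranges: [-172.22, 172.22], [-26.19, 119.32], [-84.43, 86.54], [7.71, 146.69], [-57.33, 237.33], [2.42, 119.75], [-152.13, 152.13]. Speed limits (degrees/s): [147.25, 147.25, 180, 180, 180, 180, 180].

INTERFACE

Orientations are given as a 3x3 rotation matrix whose columns are the frame's x, y, z axes.
In Python, from cell import * gives the robot as it stands.
- The arm moves only by the shell command python3 -m inch 'ROWS' [FORCE]. ROWS is a JSON object of lists of equal length, an entry for each row: "twist": the turn, a rotation vector about the world's x, y, z in rad, a list of three; "delta_pos": the shift along the world's x, y, z in cm, a list of three; "grip": the closure, from -1 (fully open) to 1 (shut). In form: {"twist": [[ax, ay, az], ...], "delta_pos": [[tx, ty, tz], ...], "grip": [grip, ...]}. A call has 1 to 10 rows; each row is the pose to reach, as a shift and turn from the pose commanded when the call began; what a row does not reach only later rows make up. A row lasts 1/10 s, in which the tool goes at most 50 mm and 8.59 degrees, less where a joint would pass 70% of its speed; a pose out of reach is approached as far as the arm can. A call with a gripper value outside its range is refused whole. The fingers move at their own pace and stop on an object; FORCE is the grip in N (left out, the last holds). Time passes only in rows, so rows that repeat a pose let the fingers close. It gives the time, the measured TCP pose, the force and the opening at its end, in the units of the state.
- observe(): the state, without advancing time (a new reading comes with each control period).
- get_image(name): name is "side" or "top"; returns (picture, depth): 420x560x3 uint8, red, green, blue; 420x560 float32, mm along the optical axis (not along the pixel's ray), 0 where there is no reading.
- camera_info(name): a dict with "vfov" (degrees; the focal length in pixels is half the picture's height over the tangent of half this angle, whatever the lens; pixels are square), "cx", "cy" (the principal point, pixels), "dist_coeffs" ([k1, k2, p1, p2, k3] as OpenCV has them; the pictures are not rectified), "rvec" (rotation vector, rad) and "tvec" (3), from world to camera coordinates, as OpenCV has them. Camera axes: x right, y down, z forward; pixel columns grow to the right and rows downward; lengths in mm; the calibration is good to about 2 mm. A picture is of the moment at which its call begins. camera_info takes no time and is no camera call.
- sign_off(): hands the job in, once; it reports no verdict.
The state is a dict: "time": time; "joints": joint angles; "joint_velocities": joint speeds; "joint_torque": joint torques, N m; "tcp_pos": TCP position; "eef_rot": TCP orientation; "ft_force": force on the tool from outside, world axes, zero at the start; "ft_torque": the same for the moment, N m; "opening": finger opening in mm.
Only numpy, scipy, OpenCV 4.12 (cv2) and the standard library are available. Lean on these libraries where they do the work, as an engineer would, in place of code of your own. Each camera call takes 0.05 s, during which the arm holds its last target.

## Working session

There is one attempt and no reset: what is moved stays moved. The work goes in short steps, Python scripts to look and compute and a shell command to move; the robot and the scene stay as the last step left them, time stands still between calls to the robot, and variables do not carry over. Pictures are saved under pics/ and viewed, and the job is handed in when it is done.

```bash
ls; mkdir -p pics; python3 - <<'E'
from cell import *
import cv2,pickle
for n in("side","top"):
    p,d=get_image(n); c=camera_info(n); pickle.dump((p,d,c),open(n+"0.pkl","wb"))
    cv2.imwrite(f"pics/{n}0.png",p[:,:,::-1]); print(n,c)
s=observe()
for k in s: print(k,s[k])
E
```

```text
pics
side {'vfov': 47.777411403281924, 'cx': 276.2522886481675, 'cy': 199.97373585713555, 'dist_coeffs': array([-0.00211437,  0.        ,  0.        ,  0.        ,  0.        ]), 'rvec': array([ 2.29541071, -0.26472667,  0.09236662]), 'tvec': array([-515.65220591,  167.58910871, 1370.72271591])}
top {'vfov': 52.16231375050634, 'cx': 274.7194476157233, 'cy': 218.06695166739036, 'dist_coeffs': array([-0.02373898,  0.        ,  0.        ,  0.        ,  0.        ]), 'rvec': array([ 2.10187155, -2.13473926,  0.19414826]), 'tvec': array([   3.85254362,  523.18977729, 1191.51354203])}
time 0.1
joints [ 67.99772259  39.53055712 -11.14584349  89.73892373   9.01254675
  51.71052149 -12.32497329]
joint_velocities [ 0.07172876 -0.1734045  -0.08834097 -0.10463797 -0.03420602 -0.02381828
  0.08884609]
joint_torque [-4.30368556e-03 -5.40602803e+01 -1.27196431e+00 -1.58985472e+01
  9.37113888e-03  4.38665418e-03  4.08687015e-06]
tcp_pos [ 253.32476762 -570.71088353  230.54076006]
eef_rot [[ 4.05827840e-01 -7.98799882e-04  9.13949192e-01]
 [-9.13947944e-01  1.51471679e-03  4.05828610e-01]
 [-1.70855003e-03 -9.99998534e-01 -1.15347268e-04]]
ft_force [-0.01462948  1.08240026 -0.17251999]
ft_torque [ 0.02363561 -0.02633733 -0.00585338]
opening 85.35764859256352
```

View pics/side0.png

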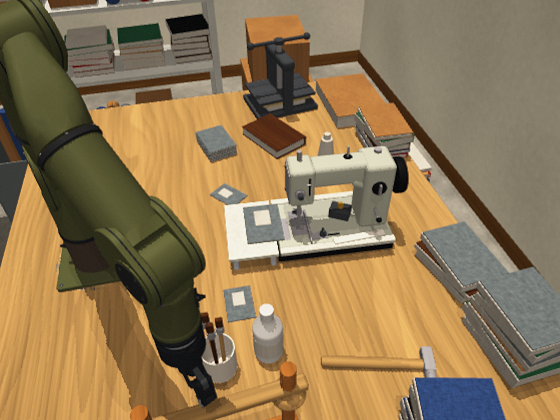

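View pics/top0.png

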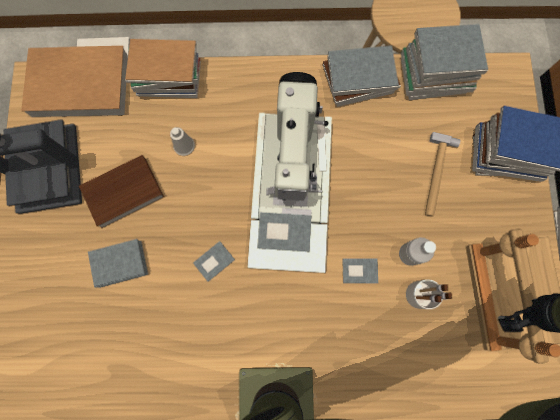

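The booklets that could be meant are at top-view pixels (285,232) on the extension, (213,261) on the table and (360,271) on the table. The one on the extension is the largest and lies where the description says, so I'll check it in an enlarged crop.

```bash
python3 - <<'E'
import cv2
a=cv2.imread("pics/top0.png")[70:290,190:390]; cv2.imwrite("pics/top0c.png",cv2.resize(a,None,fx=2.7,fy=2.7,interpolation=cv2.INTER_CUBIC))
a=cv2.imread("pics/side0.png")[130:290,200:420]; cv2.imwrite("pics/side0c.png",cv2.resize(a,None,fx=3.6,fy=3.6,interpolation=cv2.INTER_CUBIC))
E
```

```text
(no output)
```

View pics/top0c.png

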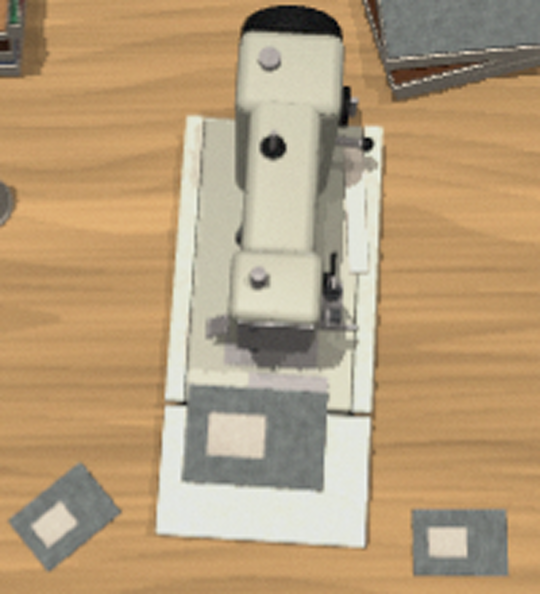

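View pics/side0c.png

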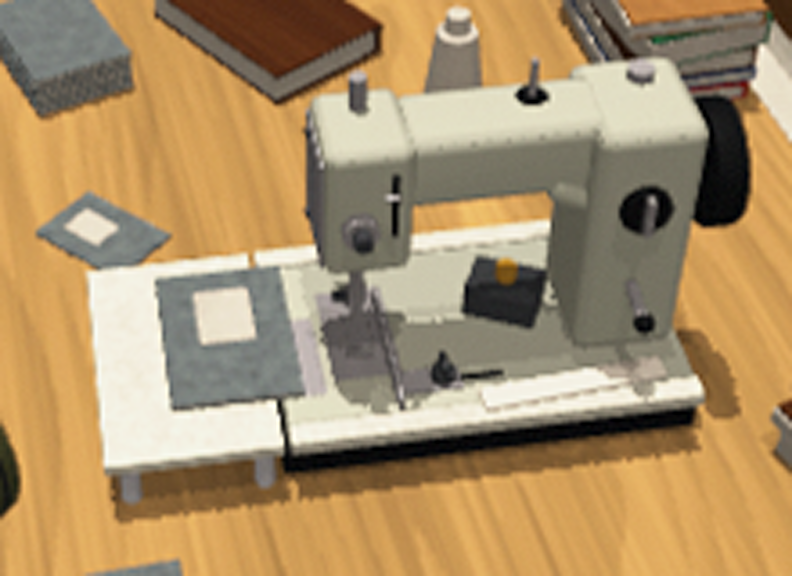

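The crop confirms it. The grey booklet on the extension is about 140x100 crop px, against about 96x66 for the other two. Next I'll get the machine and booklet poses.

```bash
cat > h.py <<'E'
import numpy as np,cv2,pickle
def K(c,h=420):
    f=h/2/np.tan(np.radians(c['vfov'])/2); return np.array([[f,0,c['cx']],[0,f,c['cy']],[0,0,1.]])
def RT(c): return cv2.Rodrigues(np.array(c['rvec']))[0],np.array(c['tvec'],float)
def ray(c,uv):
    uv=np.array(uv,float).reshape(-1,1,2); n=cv2.undistortPoints(uv,K(c),np.array(c['dist_coeffs'])).reshape(-1,2)
    R,t=RT(c); return -R.T@t, (np.c_[n,np.ones(len(n))]@R), n
def onplane(c,uv,z):
    o,d,_=ray(c,uv); return o+d*((z-o[2])/d[:,2])[:,None]
def cloud(p,d,c):
    v,u=np.mgrid[:d.shape[0],:d.shape[1]]; o,r,_=ray(c,np.c_[u.ravel(),v.ravel()])
    return (o+r*d.reshape(-1,1)).reshape(*d.shape,3)
def proj(c,X):
    return cv2.projectPoints(np.array(X,float).reshape(-1,1,3),np.array(c['rvec']),np.array(c['tvec']),K(c),np.array(c['dist_coeffs']))[0].reshape(-1,2)
E
python3 - <<'E'
from h import *
for n in("top","side"):
    p,d,c=pickle.load(open(n+"0.pkl","rb")); P=cloud(p,d,c); o=ray(c,[0,0])[0]; print(n,"cam",o.round())
    hsv=cv2.cvtColor(p,cv2.COLOR_RGB2HSV)
    ok=(d>0)
    roi=np.zeros(d.shape,bool)
    if n=="top": roi[100:290,230:345]=1
    else: roi[130:290,205:420]=1
    # table z check
    t=P[300:330,100:200] if n=="top" else P[300:340,60:110]; print("table z",np.median(t[...,2]))
    m=roi&ok&(abs(P[...,2]-56)<9)
    Q=P[m]; 
    print(len(Q),np.percentile(Q[:,2],[5,50,95]))
    r=cv2.minAreaRect(Q[:,:2].astype(np.float32)); print(r,cv2.boxPoints(r))
    # booklet: grey-blue dark
    b=m&(p.max(2)<150)&(p[...,2].astype(int)>p[...,0].astype(int)-2)
    k,l,s,ce=cv2.connectedComponentsWithStats(b.astype(np.uint8)); i=1+np.argmax(s[1:,4]); print(s[i],ce[i])
    bb=cv2.morphologyEx((l==i).astype(np.uint8),cv2.MORPH_CLOSE,np.ones((15,15)))
    cn=max(cv2.findContours(bb,0,cv2.CHAIN_APPROX_NONE)[0],key=cv2.contourArea)[:,0]
    w=onplane(c,cn,61)[:,:2].astype(np.float32); r=cv2.minAreaRect(w); print("booklet",r,cv2.boxPoints(r).tolist())
E
```

```text
top cam [ 289.  -11. 1269.]
table z 1.355805767121069
8495 [51.69875942 56.43441134 63.04780097]
((634.8496704101562, -66.12612915039062), (248.19381713867188, 531.2315673828125), 85.04783630371094) [[ 359.51285  -166.83078 ]
 [ 888.7614   -212.68881 ]
 [ 910.1865     34.57852 ]
 [ 380.93793    80.436554]]
[ 258  213   53   38 1189] [286.23212784 231.7510513 ]
booklet ((482.2840576171875, -30.78887176513672), (144.2030029296875, 101.92292022705078), 85.61062622070312) [[425.953857421875, -98.77860260009766], [527.5778198242188, -106.57918548583984], [538.6142578125, 37.20085906982422], [436.99029541015625, 45.001441955566406]]
side cam [ 323. -997. 1037.]
table z 1.728694729534368
7333 [51.97659444 57.36989595 63.59765517]
((658.2364501953125, 106.14096069335938), (631.9042358398438, 739.939208984375), 74.93351745605469) [[ 218.85611 -102.78049]
 [ 933.3598  -295.12003]
 [1097.6168   315.0624 ]
 [ 383.1131   507.40195]]
[244 204  40  39 797] [262.85069009 224.86198243]
booklet ((482.0493469238281, -30.65099334716797), (143.83804321289062, 101.78556060791016), 85.11395263671875) [[425.2158508300781, -97.97391510009766], [526.6315307617188, -106.64342498779297], [538.8828125, 36.67192840576172], [437.4671630859375, 45.34143829345703]]
```

```bash
python3 - <<'E'
from h import *
p,d,c=pickle.load(open("top0.pkl","rb")); hsv=cv2.cvtColor(p,cv2.COLOR_RGB2HSV)
S=hsv[...,1].astype(float)
# subpixel edge crossing per row: left & right edges, white(S low)->wood(S high)
def cross(line,thr):
    s=line>thr; i=np.where(s[1:]!=s[:-1])[0]; return [k+(thr-line[k])/(line[k+1]-line[k]) for k in i]
for v in (130,160,200,240): print(v,S[v,244:340].astype(int)[:14],S[v,318:336].astype(int))
thr=75
L=[];Rr=[]
for v in range(205,262):
    a=cross(S[v,240:262],thr); b=cross(S[v,318:340],thr)
    if len(a)==1:L.append((240+a[0],v))
    if len(b)==1:Rr.append((318+b[0],v))
B=[]
for u in range(255,322):
    a=cross(S[260:282,u],thr)
    if len(a)==1:B.append((u,260+a[0]))
out={}
for n,e in(("L +y",L),("R -y",Rr),("front -x",B)):
    w=onplane(c,e,55)[:,:2].astype(np.float32); vx,vy,x0,y0=cv2.fitLine(w,cv2.DIST_HUBER,0,.01,.01).ravel(); 
    print(n,len(w),"angle",np.degrees(np.arctan2(vy,vx)),x0,y0); out[n]=(vx,vy,x0,y0)
E
```

```text
130 [124 119 124 123 121 118 121 122 120 120 122 122 120  86] [ 41  34  38  39  38  38  39  36  35  33  37  36  28  67 110 118 121 121]
160 [120 121 119 118 118 120 122 121 124 121 117  61  25  18] [ 35  10  11  10  11  12  12  11  21  20  22  19  72 125 121 122 121 122]
200 [123 120 122 123 120 121 124 122  45  17  12  14  16  13] [ 32  29  32  21  16  17  20  19  19  18  53 106 121 120 122 120 122 124]
240 [118 119 120 121 119  65  11   9  10   8   6   6   8  22] [ 11  12  14  12  11  10  11  10  42 108 125 123 121 123 123 121 124 124]
L +y 57 angle -4.3258376 454.51178 70.88486
R -y 57 angle -4.803993 465.03012 -152.1137
front -x 67 angle 85.49877 371.83594 -39.443024
```

```bash
cat >> h.py <<'E'
YAW=np.radians(-4.55); O=np.array([586.6,-50.7,0])
RM=np.array([[np.cos(YAW),-np.sin(YAW),0],[np.sin(YAW),np.cos(YAW),0],[0,0,1]])
def m2w(m): return np.array(m,float).reshape(-1,3)@RM.T+O
def w2m(w): return (np.array(w,float).reshape(-1,3)-O)@RM
E
python3 - <<'E'
from h import *
import cell; print([x for x in dir(cell) if x[0]!='_'], getattr(cell,'pinch_z',None))
bx=[[-215,-110,55],[-215,110,55],[300,110,55],[300,-110,55]]
hd=[[-36,-41,275],[-36,42,275],[34,42,275],[34,-41,275]]
hb=[[-36,-41,155],[-36,42,155],[34,42,155],[34,-41,155]]
lv=[[0,18,165],[0,58,108],[0,67,95]]
for n,(y0,y1,x0,x1),f in(("top",(70,290,190,390),2.7),("side",(130,290,200,420),3.6)):
    p,d,c=pickle.load(open(n+"0.pkl","rb")); im=cv2.resize(p[y0:y1,x0:x1,::-1],None,fx=f,fy=f,interpolation=cv2.INTER_CUBIC)
    for pts,col,cl in((bx,(0,0,255),1),(hd,(0,200,0),1),(hb,(200,100,0),1),(lv,(255,0,255),0)):
        q=((proj(c,m2w(pts))-[x0,y0]+.5)*f).astype(np.int32); cv2.polylines(im,[q],bool(cl),col,1)
    cv2.imwrite(f"pics/{n}_ov.png",im)
p,d,c=pickle.load(open("top0.pkl","rb")); print(w2m([[482.2,-30.75,58]]))
P=cloud(p,d,c); M=w2m(P.reshape(-1,3)).reshape(P.shape)
m=(abs(M[...,2]-275)<7)&(M[...,0]<34)&(M[...,0]>-60)&(abs(M[...,1])<60); print(m.sum(),M[m].min(0),M[m].max(0))
m=(M[...,2]>80)&(M[...,2]<150)&(M[...,0]>-40)&(M[...,0]<40)&(M[...,1]<90)&(M[...,1]>35); print("lever?",M[m].round())
E
```

```text
['IKError', 'camera_info', 'get_image', 'observe', 'pinch_z', 'sign_off'] 18.700000000000003
[[-105.65359626   11.60517549   58.        ]]
783 [-34.52110167 -36.79093194 268.01851492] [ 33.97270013  42.33222312 280.55800172]
lever? [[  6.  56. 120.]
 [  6.  53. 122.]
 [  6.  50. 123.]
 [  6.  47. 124.]
 [  7.  67. 103.]
 [  7.  64. 106.]
 [  5.  61. 113.]
 [  4.  58. 119.]
 [  5.  56. 115.]
 [  3.  53. 123.]
 [  3.  50. 123.]
 [  1.  47. 132.]
 [  4.  70. 104.]
 [  5.  67.  99.]
 [  4.  64. 106.]
 [  3.  61. 110.]
 [  2.  58. 115.]
 [  1.  55. 119.]
 [  1.  53. 120.]
 [ -0.  50. 124.]
 [ -2.  47. 131.]
 [  2.  70. 102.]
 [  0.  67. 109.]
 [  2.  64. 103.]
 [  0.  61. 110.]
 [ -1.  58. 114.]
 [ -2.  55. 119.]
 [ -2.  52. 120.]
 [ -4.  49. 127.]
 [ -4.  47. 129.]
 [ -0.  70.  99.]
 [ -1.  67. 103.]
 [ -2.  64. 108.]
 [ -4.  61. 114.]
 [ -4.  58. 114.]
 [ -5.  55. 120.]
 [ -6.  52. 124.]
 [ -7.  49. 127.]
 [ -5.  47. 124.]
 [ -5.  69. 106.]
 [ -3.  67. 100.]
 [ -5.  64. 107.]
 [ -7.  61. 114.]
 [ -6.  58. 113.]
 [ -7.  55. 115.]
 [ -9.  52. 124.]
 [ -8.  49. 123.]
 [ -7.  69. 103.]
 [ -7.  66. 102.]
 [ -8.  63. 107.]
 [-10.  60. 115.]
 [-10.  57. 118.]
 [-11.  55. 121.]
 [-10.  52. 119.]
 [-11.  49. 123.]
 [-10.  69. 104.]
 [-10.  66. 102.]
 [-12.  63. 110.]
 [-12.  60. 111.]
 [-12.  57. 112.]
 [-13.  69. 102.]
 [-11.  66.  97.]
 [-12.  63. 100.]]
```

View pics/top_ov.png

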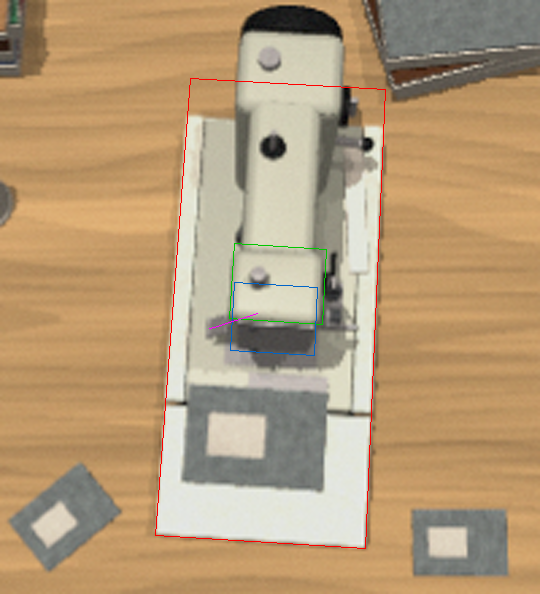

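View pics/side_ov.png

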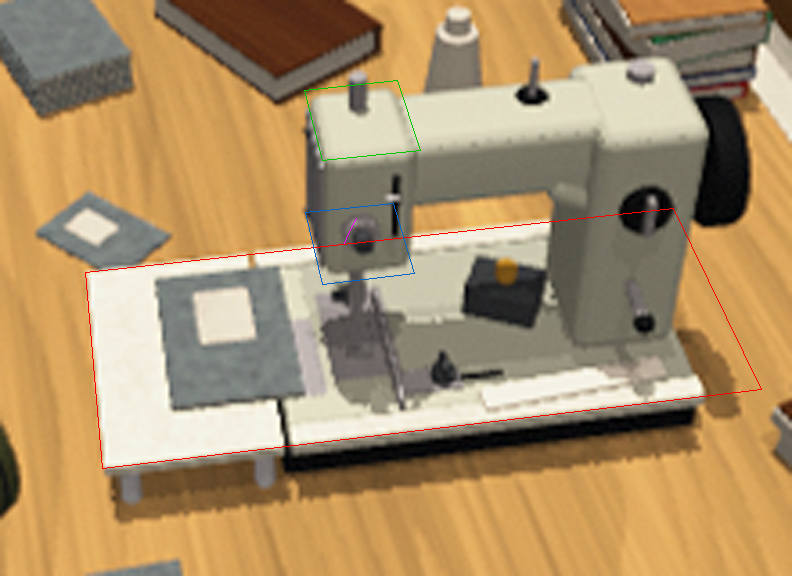

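```bash
python3 -m inch '{"twist":[[0,0,-0.12],[0,0,-0.25],[0,0,-0.37],[0,0,-0.497],[0,0,-0.497],[0,0,-0.497],[0,0,-0.497],[0,0,-0.497],[0,0,-0.497],[0,0,-0.497]],"delta_pos":[[0,0,5],[0,0,10],[1.7,4.7,10],[3.4,9.4,10],[5.1,14.1,10],[6.8,18.8,10],[8.5,23.5,10],[10.2,28.2,10],[11.9,32.9,10],[13.6,37.6,10]],"grip":[1,1,1,1,1,1,1,1,1,1]}'
```

```text
time: 1.1
tcp_pos: [389.7, -193.2, 331.2]
eef_rot: [[-0.079, -0.0, 0.997], [-0.997, -0.0, -0.079], [0.0, -1.0, -0.0]]
ft_force: [1.0, -0.2, -0.9]
opening: -0.1
```

```bash
python3 -m inch '{"twist":[[0,0,0],[0,0,0],[-0.011,-0.14,0],[-0.022,-0.28,0],[-0.033,-0.42,0],[-0.045,-0.56,0],[-0.056,-0.7,0],[-0.067,-0.84,0],[-0.079,-0.99,0],[-0.09,-1.13,0]],"delta_pos":[[1,4.5,0],[2,9,0],[3,13.5,0],[4,17,0],[5,19.7,0],[5,19.7,0],[5,19.7,0],[5,19.7,0],[5,19.7,0],[5,19.7,0]],"grip":[1,1,1,1,1,1,1,1,1,1]}'; python3 -c "
from cell import *; print(observe()['joints'])"
```

```text
time: 2.1
tcp_pos: [446.5, -7.3, 347.5]
eef_rot: [[-0.105, 0.529, 0.842], [-0.993, -0.106, -0.058], [0.059, -0.842, 0.536]]
ft_force: [-1.0, -0.6, 0.4]
opening: 0.3
[ -55.9062296     8.71659948   48.6809741   138.67256819   43.32802306
    6.5188137  -146.34824275]
```

```bash
python3 -m inch '{"twist":[[0,0.12,0],[0,0.24,0],[0.01,0.36,0],[0.03,0.48,0],[0.04,0.57,0],[0.04,0.57,0],[0.04,0.57,0],[0.04,0.57,0],[0.04,0.57,0]],"delta_pos":[[2,1,1],[4,2,2],[6,3,3],[8,4,4],[10,5,4],[11,6,4],[11,6,4],[11,6,4],[11,6,4]],"grip":[1,1,1,1,1,1,1,1,1]}'; python3 -c "
from cell import *; print(observe()['joints'])"
```

```text
time: 3.0
tcp_pos: [555.6, 52.2, 387.3]
eef_rot: [[-0.068, -0.011, 0.998], [-0.995, -0.069, -0.069], [0.069, -0.998, -0.006]]
ft_force: [-0.7, 0.5, 0.5]
opening: 0.1
[ -17.94778486   25.98749124    9.20581538   87.46895159   -0.25174079
   68.13326402 -103.45589633]
```

```bash
python3 -m inch '{"twist":[[0,0,0.15],[0,0,0.3],[0,0,0.45],[0,0,0.6],[0,0,0.75],[0,0,0.9],[0,0,1.05],[0,0,1.2],[0,0,1.35],[0,0,1.5]],"delta_pos":[[0,0,0],[0,0,0],[0,0,0],[0,0,0],[0,0,0],[0,0,0],[0,0,0],[0,0,0],[0,0,0],[0,0,0]],"grip":[1,1,1,1,1,1,1,1,1,1]}'; python3 -m inch '{"twist":[[0,0,0.15],[0,0,0.3],[0,0,0.45],[0,0,0.6],[0,0,0.75],[0,0,0.9],[0,0,1.05],[0,0,1.2],[0,0,1.35],[0,0,1.5]],"delta_pos":[[0,0,0],[0,0,0],[0,0,0],[0,0,0],[0,0,0],[0,0,0],[0,0,0],[0,0,0],[0,0,0],[0,0,0]],"grip":[1,1,1,1,1,1,1,1,1,1]}'; python3 -c "
from cell import *; print(observe()['joints'])"
```

```text
time: 4.0
tcp_pos: [555.2, 52.6, 388.3]
eef_rot: [[0.989, 0.068, 0.132], [-0.131, -0.016, 0.991], [0.07, -0.998, -0.007]]
ft_force: [0.3, 1.0, -0.6]
opening: -0.3
time: 5.0
tcp_pos: [555.3, 52.5, 388.1]
eef_rot: [[0.201, 0.02, -0.979], [0.977, 0.064, 0.202], [0.066, -0.998, -0.007]]
ft_force: [0.4, -0.2, -0.2]
opening: 0.0
[ 14.65677159  27.57847254 -37.43731298  88.34957652  14.41770249
  67.39669083  53.84203107]
```

```bash
cat > t.py <<'E'
# usage: t.py tilt(deg from down toward +x machine) [mx my mz]  -> twist & delta
import sys
from h import *
from cell import *
from scipy.spatial.transform import Rotation as R
s=observe(); a=np.radians(float(sys.argv[1])); fl=1
ym=RM[:,1]
T=np.c_[ym, RM@[np.sin(a),0,-np.cos(a)], np.cross(ym,RM@[np.sin(a),0,-np.cos(a)])]
print("t",s['time'],"twist",(R.from_matrix(T)*R.from_matrix(s['eef_rot']).inv()).as_rotvec().round(3),"machine tcp",w2m(s['tcp_pos']).round(1)[0],"j",s['joints'].round(0),"F",(s['ft_force']@RM).round(1))
if len(sys.argv)>2:
    print("delta cm",((m2w([float(v) for v in sys.argv[2:5]])[0]-s['tcp_pos'])/10).round(2))
E
python3 t.py 40 -30 90 388; python3 t.py 65 -30 90 388
```

```text
t 5.0 twist [-0.16  -0.675  0.095] machine tcp [-39.4 100.4 388.1] j [ 15.  28. -37.  88.  14.  67.  54.] F [ 0.4 -0.1 -0.2]
delta cm [ 0.85 -1.11 -0.01]
t 5.0 twist [-0.217 -1.107  0.072] machine tcp [-39.4 100.4 388.1] j [ 15.  28. -37.  88.  14.  67.  54.] F [ 0.4 -0.1 -0.2]
delta cm [ 0.85 -1.11 -0.01]
```

```bash
python3 -m inch '{"twist":[[-0.03,-0.14,0.01],[-0.05,-0.28,0.02],[-0.08,-0.42,0.03],[-0.11,-0.56,0.04],[-0.14,-0.7,0.05],[-0.16,-0.83,0.06],[-0.19,-0.97,0.07],[-0.217,-1.107,0.072],[-0.217,-1.107,0.072],[-0.217,-1.107,0.072]],"delta_pos":[[0,0,0],[0,0,0],[0,0,0],[0,0,0],[0,0,0],[0,0,0],[0,0,0],[0,0,0],[0,0,0],[0,0,0]],"grip":[1,1,1,1,1,1,1,1,1,1]}'; python3 t.py 65 -30 90 388
```

```text
time: 6.0
tcp_pos: [554.2, 39.5, 384.6]
eef_rot: [[0.156, 0.769, -0.62], [0.987, -0.142, 0.072], [-0.033, -0.623, -0.781]]
ft_force: [-0.5, -0.9, 0.1]
opening: 0.2
t 6.0 twist [ 0.005 -0.239  0.081] machine tcp [-39.4  87.4 384.6] j [-11.  15. -17. 136. 114.  36. -49.] F [-0.4 -1.   0.1]
delta cm [0.96 0.19 0.34]
```

```bash
python3 t.py 65 -45 85 230; python3 -m inch '{"twist":[[0.002,-0.12,0.04],[0.005,-0.239,0.081],[0.005,-0.239,0.081],[0.005,-0.239,0.081],[0.005,-0.239,0.081],[0.005,-0.239,0.081],[0.005,-0.239,0.081],[0.005,-0.239,0.081]],"delta_pos":[[0,0,-2],[0,0,-4],[-0.5,0,-7],[-0.5,0,-10],[-0.5,0,-13],[-0.5,0,-15],[-0.5,0,-15],[-0.5,0,-15]],"grip":[1,1,1,1,1,1,1,1]}'; python3 t.py 65 -45 70 100
```

```text
t 6.0 twist [ 0.005 -0.239  0.081] machine tcp [-39.4  87.4 384.6] j [-11.  15. -17. 136. 114.  36. -49.] F [-0.4 -1.   0.1]
delta cm [ -0.57  -0.19 -15.46]
time: 6.8
tcp_pos: [606.4, 59.4, 231.5]
eef_rot: [[0.105, 0.888, -0.447], [0.994, -0.098, 0.038], [-0.01, -0.449, -0.894]]
ft_force: [4.6, -2.6, 1.7]
opening: 0.0
t 6.8 twist [ 0.007 -0.03   0.026] machine tcp [ 11.  111.3 231.5] j [ 15.  74. -84. 147. 130. 120. -40.] F [ 4.8 -2.3  1.7]
delta cm [ -5.91  -3.67 -13.15]
```

```bash
python3 t.py 0 -30 100 390; python3 -m inch '{"twist":[[0,0.15,0],[0,0.3,0],[0,0.45,0],[0,0.6,0],[0.05,0.75,0],[0.06,0.9,0],[0.07,1.05,0],[0.08,1.15,0],[0.08,1.15,0],[0.08,1.15,0]],"delta_pos":[[0,0,3],[0,0,6],[0,0,9],[-1,0,12],[-2,0,14],[-3,0,16],[-4,-1,16],[-4,-1,16],[-4,-1,16],[-4,-1,16]],"grip":[1,1,1,1,1,1,1,1,1,1]}'; python3 t.py 0 -30 100 390
```

```text
t 6.8 twist [0.111 1.1   0.017] machine tcp [ 11.  111.3 231.5] j [ 15.  74. -84. 147. 130. 120. -40.] F [ 4.8 -2.3  1.7]
delta cm [-4.18 -0.8  15.85]
time: 7.8
tcp_pos: [566.8, 51.0, 399.5]
eef_rot: [[0.072, -0.042, -0.997], [0.997, -0.034, 0.074], [-0.037, -0.999, 0.039]]
ft_force: [0.7, -0.2, 0.4]
opening: -0.1
t 7.8 twist [ 0.034 -0.042 -0.006] machine tcp [-27.8  99.8 399.5] j [ 26.  43. -77.  80.  41.  91.  37.] F [ 0.7 -0.2  0.4]
delta cm [-0.21  0.04 -0.95]
```

```bash
sed -e "s/^ym=RM.*/ym=RM[:,0]; dd=RM@[0,-np.sin(a),-np.cos(a)]/; s/^T=.*/T=np.c_[ym,dd,np.cross(ym,dd)]/" t.py > tb.py; echo "print('grasp pt machine',w2m(s['tcp_pos']-np.array(s['eef_rot'])[:,1]*18.7).round(1)[0])">>tb.py; python3 tb.py 0; python3 -m inch '{"twist":[[0,0,-0.15],[0,0,-0.3],[0,0,-0.45],[0,0,-0.6],[0,0,-0.75],[0,0,-0.9],[0,0,-1.05],[0,0,-1.2],[0,0,-1.35],[0,0,-1.5]],"delta_pos":[[0,1,0],[0,2,0],[0,3,0],[0,4,0],[0,5,0],[0,6,0],[0,7,0],[0,8,0],[0,9,0],[0,10,0]],"grip":[1,1,1,1,1,1,1,0.5,0.2,0]}'; python3 tb.py 45 0 140 250
```

```text
t 7.8 twist [-0.006 -0.059 -1.577] machine tcp [-27.8  99.8 399.5] j [ 26.  43. -77.  80.  41.  91.  37.] F [ 0.7 -0.2  0.4]
grasp pt machine [-27.1 100.5 418.2]
time: 8.8
tcp_pos: [566.2, 151.2, 398.2]
eef_rot: [[0.999, -0.033, 0.009], [-0.008, 0.035, 0.999], [-0.033, -0.999, 0.034]]
ft_force: [-0.2, 0.7, 0.5]
opening: 42.4
t 8.8 twist [-0.82   0.005 -0.054] machine tcp [-36.4 199.7 398.2] j [ 10.  36. -55.  79.  26.  80. -44.] F [-0.3  0.7  0.5]
delta cm [  3.16  -6.24 -14.82]
grasp pt machine [-35.7 199.1 416.8]
```

```bash
python3 -m inch '{"twist":[[-0.14,0,-0.01],[-0.28,0,-0.02],[-0.42,0,-0.03],[-0.55,0,-0.04],[-0.68,0,-0.05],[-0.82,0.005,-0.054],[-0.82,0.005,-0.054],[-0.82,0.005,-0.054],[-0.82,0.005,-0.054],[-0.82,0.005,-0.054]],"delta_pos":[[0.5,0,-2],[1,0,-4],[1.5,0,-6],[2,0,-8],[2.5,0,-10],[3,0,-12],[3.2,0,-14],[3.2,0,-15],[3.2,0,-15],[3.2,0,-15]],"grip":[0,0,0,0,0,0,0,0,0,0]}'; python3 tb.py 45 0 110 190
```

```text
time: 9.8
tcp_pos: [600.2, 149.5, 249.9]
eef_rot: [[0.997, -0.058, 0.055], [-0.08, -0.701, 0.709], [-0.002, -0.711, -0.703]]
ft_force: [1.1, -1.1, 0.3]
opening: 42.6
t 9.8 twist [-0.006 -0.002  0.001] machine tcp [ -2.3 200.6 249.9] j [-21.  55. -33.  72.  50. 101. -65.] F [ 1.2 -1.   0.3]
delta cm [-0.49 -9.05 -5.99]
grasp pt machine [ -2.3 213.7 263.2]
```

```bash
python3 tb.py 45 -1 105 155; python3 tb.py 45 -1 46 96
```

```text
t 9.8 twist [-0.006 -0.002  0.001] machine tcp [ -2.3 200.6 249.9] j [-21.  55. -33.  72.  50. 101. -65.] F [ 1.2 -1.   0.3]
delta cm [-0.63 -9.54 -9.49]
grasp pt machine [ -2.3 213.7 263.2]
t 9.8 twist [-0.006 -0.002  0.001] machine tcp [ -2.3 200.6 249.9] j [-21.  55. -33.  72.  50. 101. -65.] F [ 1.2 -1.   0.3]
delta cm [ -1.09 -15.42 -15.39]
grasp pt machine [ -2.3 213.7 263.2]
```

```bash
python3 -m inch '{"twist":[[0,0,0],[0,0,0],[0,0,0],[0,0,0],[0,0,0]],"delta_pos":[[-0.2,-3,-3],[-0.4,-6,-6],[-0.6,-9.5,-9.5],[-0.6,-9.5,-9.5],[-0.6,-9.5,-9.5]],"grip":[0,0,0,0,0]}';python3 tb.py 45 -1 46 96; python3 - <<'E'
from cell import *
import cv2
p,d=get_image("top"); cv2.imwrite("pics/top1.png",cv2.resize(p[70:290,190:390,::-1],None,fx=2.7,fy=2.7,interpolation=cv2.INTER_CUBIC))
E
```

```text
time: 10.3
tcp_pos: [594.0, 53.9, 154.1]
eef_rot: [[0.997, -0.06, 0.055], [-0.081, -0.702, 0.708], [-0.003, -0.71, -0.704]]
ft_force: [0.5, -0.0, 0.3]
opening: 42.6
t 10.3 twist [-0.004 -0.003  0.002] machine tcp [ -0.9 104.8 154.1] j [-14.  59. -31.  86.  56.  88. -71.] F [0.5 0.  0.3]
delta cm [-0.48 -5.86 -5.81]
grasp pt machine [ -0.8 118.  167.3]
```

View pics/top1.png

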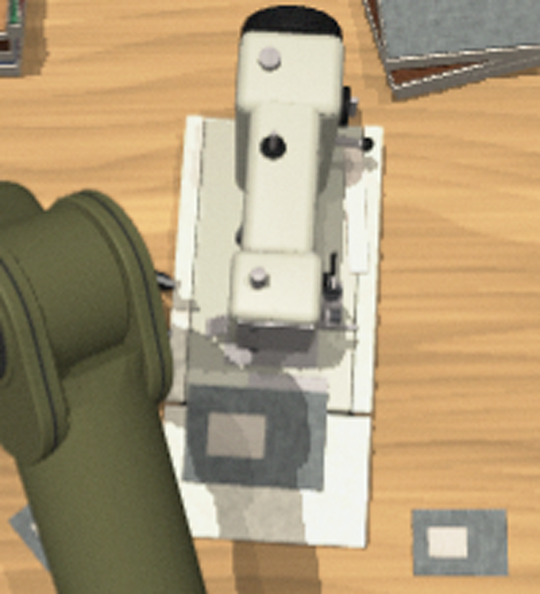

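The arm hides most of the gripper. Only a finger tip shows, at crop (165,282) behind the machine. I'll straddle the lever pad from the back and close on it.

```bash
python3 -m inch '{"twist":[[0,0,0],[0,0,0],[0,0,0],[0,0,0],[0,0,0],[0,0,0],[0,0,0]],"delta_pos":[[-0.1,-1.2,-1.2],[-0.2,-2.4,-2.4],[-0.3,-3.6,-3.6],[-0.4,-4.8,-4.8],[-0.5,-5.8,-5.8],[-0.5,-5.8,-5.8],[-0.5,-5.8,-5.8]],"grip":[0,0,0,0,0,0,0]}';python3 tb.py 45 -1 46 96
```

```text
time: 11.05
tcp_pos: [588.4, -2.0, 94.3]
eef_rot: [[0.997, -0.059, 0.051], [-0.078, -0.702, 0.708], [-0.006, -0.71, -0.705]]
ft_force: [-0.1, 0.4, -0.2]
opening: 42.6
t 11.05 twist [-0.004 -0.005 -0.002] machine tcp [-2.1 48.7 94.3] j [-10.  62. -29.  91.  61.  81. -75.] F [-0.2  0.4 -0.2]
delta cm [ 0.09 -0.27  0.17]
grasp pt machine [ -2.1  61.8 107.6]
```

```bash
python3 -m inch '{"twist":[[0,0,0],[0,0,0],[0,0,0],[0,0,0],[0,0,0]],"delta_pos":[[0,-0.2,0],[0,-0.2,0],[0,-0.2,0],[0,-0.2,0],[0,-0.2,0]],"grip":[0.4,0.8,1,1,1]}' 40;python3 tb.py 45
```

```text
time: 11.55
tcp_pos: [589.6, -3.2, 95.1]
eef_rot: [[0.997, -0.056, 0.052], [-0.077, -0.702, 0.708], [-0.003, -0.71, -0.704]]
ft_force: [4.9, 1.9, 2.5]
opening: 18.8
t 11.55 twist [-0.005 -0.002 -0.003] machine tcp [-0.8 47.5 95.1] j [-10.  62. -29.  91.  61.  81. -75.] F [4.7 2.2 2.5]
grasp pt machine [ -0.8  60.7 108.4]
```

```bash
python3 -m inch '{"twist":[[0,0,0],[0,0,0],[0,0,0],[0,0,0],[0,0,0]],"delta_pos":[[0.1,0.35,0.3],[0.16,0.74,0.65],[0.2,1.14,1.12],[0.2,1.54,1.59],[0.2,1.54,1.59]],"grip":[1,1,1,1,1]}';python3 tb.py 45
```

```text
time: 12.05
tcp_pos: [590.5, 9.6, 109.6]
eef_rot: [[0.997, -0.06, 0.052], [-0.079, -0.703, 0.706], [-0.006, -0.708, -0.706]]
ft_force: [5.4, -5.5, -9.4]
opening: 18.7
t 12.05 twist [-0.002 -0.006 -0.001] machine tcp [ -0.9  60.4 109.6] j [-11.  61. -30.  90.  59.  83. -74.] F [ 5.9 -5.1 -9.4]
grasp pt machine [ -0.8  73.6 122.8]
```

```bash
python3 -m inch '{"twist":[[0,0,0],[0,0,0],[0,0,0],[0,0,0],[0,0,0],[0,0,0],[0,0,0],[0,0,0],[0,0,0],[0,0,0]],"delta_pos":[[0.1,0.61,1.07],[0.2,0.83,1.65],[0.2,1.03,2.23],[0.2,1.2,3.08],[0.2,1.27,4.07],[0.2,1.2,4.8],[0.2,1.16,5.3],[0.2,1.0,6.0],[0.2,0.76,6.7],[0.2,0.76,6.7]],"grip":[1,1,1,1,1,1,1,1,1,1]}';python3 tb.py 45
```

```text
time: 13.05
tcp_pos: [591.6, 19.0, 179.0]
eef_rot: [[0.997, -0.06, 0.051], [-0.078, -0.703, 0.707], [-0.006, -0.709, -0.705]]
ft_force: [-1.9, 0.0, -1.2]
opening: 18.2
t 13.05 twist [-0.003 -0.006 -0.001] machine tcp [ -0.6  69.8 179. ] j [-11.  56. -31.  88.  56.  88. -69.] F [-1.9 -0.1 -1.2]
grasp pt machine [ -0.5  83.  192.3]
```

```bash
python3 -m inch '{"twist":[[0,0,0],[0,0,0],[0,0,0],[0,0,0],[0,0,0],[0,0,0],[0,0,0],[0,0,0]],"delta_pos":[[0,0,0],[0,0,0],[0,0,0],[0.2,3,3],[0.4,6,6],[0.7,9,9],[0.8,13,10],[0.8,17,10]],"grip":[0.4,0,0,0,0,0,0,0]}';python3 tb.py 45 -60 200 380; python3 - <<'E'
from cell import *
import cv2
for n,(a,b,c,d),f in(("top",(70,290,190,390),2.7),("side",(130,290,200,420),3.6)):
  p,_=get_image(n); cv2.imwrite(f"pics/{n}2.png",cv2.resize(p[a:b,c:d,::-1],None,fx=f,fy=f,interpolation=cv2.INTER_CUBIC))
E
```

```text
time: 13.85
tcp_pos: [601.2, 190.4, 280.1]
eef_rot: [[0.997, -0.057, 0.055], [-0.079, -0.701, 0.709], [-0.001, -0.711, -0.703]]
ft_force: [0.6, -0.5, -0.7]
opening: 42.8
t 13.85 twist [-0.006 -0.001 -0.   ] machine tcp [ -4.6 241.5 280.1] j [-25.  55. -32.  66.  49. 106. -63.] F [ 0.7 -0.5 -0.7]
delta cm [-5.85 -3.69  9.99]
grasp pt machine [ -4.6 254.6 293.4]
```

View pics/top2.png

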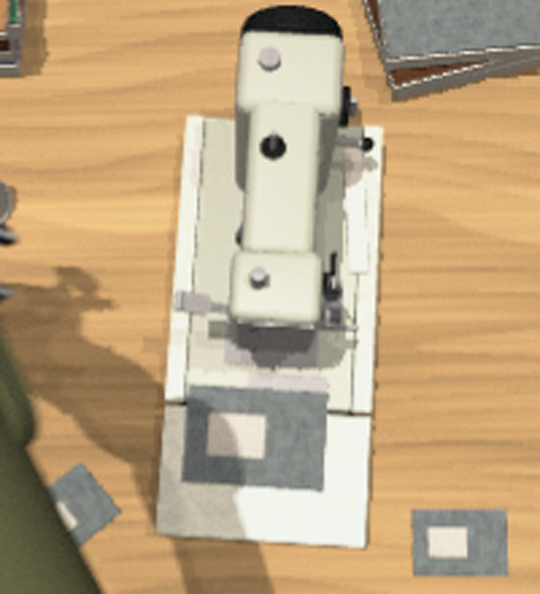

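View pics/side2.png

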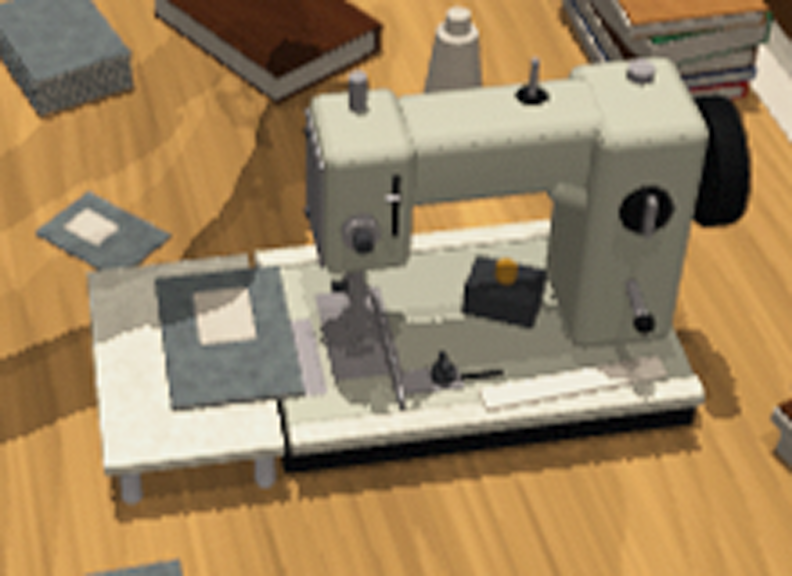

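The lever now sticks out level behind the head, at top crop (190,300), and stays up with nothing touching it. The booklet is unmoved. Next I'll set the tool upright for pushing.

```bash
python3 tb.py 0 -90 180 330; python3 -m inch '{"twist":[[0.13,0,0],[0.26,0,0],[0.39,0,0],[0.52,0,0],[0.65,0,0],[0.78,0,0],[0.78,0,0],[0.78,0,0]],"delta_pos":[[-1,0,1],[-2,-1,2],[-3,-2,3],[-4,-3,4],[-6,-4,5],[-8,-5,5],[-8,-5,5],[-8,-5,5]],"grip":[0,0.5,1,1,1,1,1,1]}' ; python3 t.py 0 -130 60 330
```

```text
t 13.95 twist [ 0.773 -0.065 -0.012] machine tcp [ -7.5 247.2 276.5] j [-25.  56. -32.  66.  49. 106. -63.] F [-0.6  0.2 -1.3]
delta cm [-8.76 -6.05  5.35]
grasp pt machine [ -7.5 260.3 289.8]
time: 14.75
tcp_pos: [520.6, 135.8, 327.5]
eef_rot: [[0.997, -0.058, 0.056], [-0.056, -0.002, 0.998], [-0.058, -0.998, -0.006]]
ft_force: [0.5, 1.1, 0.5]
opening: -0.1
t 14.75 twist [ 0.047 -0.044  1.547] machine tcp [-80.6 180.7 327.5] j [ 12.  36. -54.  93.  28.  70. -51.] F [0.4 1.1 0.5]
delta cm [ -5.88 -11.64   0.25]
```

```bash
python3 -m inch '{"twist":[[0,0,0.15],[0,0,0.3],[0,0,0.45],[0,0,0.6],[0,0,0.75],[0.02,-0.02,0.9],[0.03,-0.03,1.05],[0.04,-0.04,1.2],[0.047,-0.044,1.35],[0.047,-0.044,1.5]],"delta_pos":[[-1,-2,0],[-2,-4,0],[-3,-6,0],[-4,-8,0],[-5,-10,0],[-6,-12,0],[-7,-14,0],[-8,-15,0],[-9,-16,0],[-9,-16,0]],"grip":[1,1,1,1,1,1,1,1,1,1]}' ; python3 t.py 0 -178 5 100
```

```text
time: 15.75
tcp_pos: [430.0, -21.3, 327.0]
eef_rot: [[0.118, -0.005, -0.993], [0.993, -0.001, 0.118], [-0.001, -1.0, 0.005]]
ft_force: [-0.7, -0.4, 0.3]
opening: 0.1
t 15.75 twist [ 0.001 -0.005  0.039] machine tcp [-158.5   16.9  327. ] j [ 46.  36. -82. 111.  39.  69.  33.] F [-0.7 -0.4  0.3]
delta cm [ -2.04  -1.03 -22.7 ]
```

```bash
python3 -m inch '{"twist":[[0,0,0.02],[0,-0.005,0.039],[0,-0.005,0.039],[0,-0.005,0.039],[0,-0.005,0.039],[0,-0.005,0.039],[0,-0.005,0.039]],"delta_pos":[[-0.5,-0.5,-3],[-1,-1,-6.5],[-1.5,-1,-10],[-2,-1,-13.5],[-2,-1,-17],[-2,-1,-20],[-2,-1,-20]],"grip":[1,1,1,1,1,1,1]}' ; python3 t.py 0 -178 5 100
```

```text
time: 16.45
tcp_pos: [409.3, -29.9, 124.8]
eef_rot: [[0.083, -0.005, -0.997], [0.997, -0.0, 0.083], [-0.0, -1.0, 0.005]]
ft_force: [0.4, -0.5, 0.0]
opening: -0.1
t 16.45 twist [ 0.    -0.005  0.004] machine tcp [-178.4    6.7  124.8] j [ 35.  50. -64. 129.  68.  49.   8.] F [ 0.4 -0.4  0. ]
delta cm [ 0.03 -0.17 -2.48]
```

```bash
python3 -m inch '{"twist":[[0,-0.005,0],[0,-0.005,0],[0,-0.005,0],[0,-0.005,0],[0,-0.005,0]],"delta_pos":[[0,0,-2.5],[0,0,-5],[0,0,-6.5],[0,0,-6.5],[0,0,-6.5]],"grip":[1,1,1,1,1]}' ; python3 t.py 0 -178 5 57; python3 - <<'E'
from cell import *
import cv2
for n,(a,b,c,d),f in(("side",(170,290,200,340),4.5),):
  p,_=get_image(n); cv2.imwrite(f"pics/{n}3.png",cv2.resize(p[a:b,c:d,::-1],None,fx=f,fy=f,interpolation=cv2.INTER_CUBIC))
E
```

```text
time: 16.95
tcp_pos: [411.6, -30.0, 63.5]
eef_rot: [[0.086, 0.008, -0.996], [0.996, 0.001, 0.086], [0.001, -1.0, -0.008]]
ft_force: [0.3, -0.3, -0.3]
opening: -0.0
t 16.95 twist [-0.001  0.008  0.006] machine tcp [-176.1    6.7   63.5] j [ 31.  57. -59. 132.  82.  47.  -3.] F [ 0.3 -0.2 -0.3]
delta cm [-0.21 -0.16 -0.65]
```

View pics/side3.png

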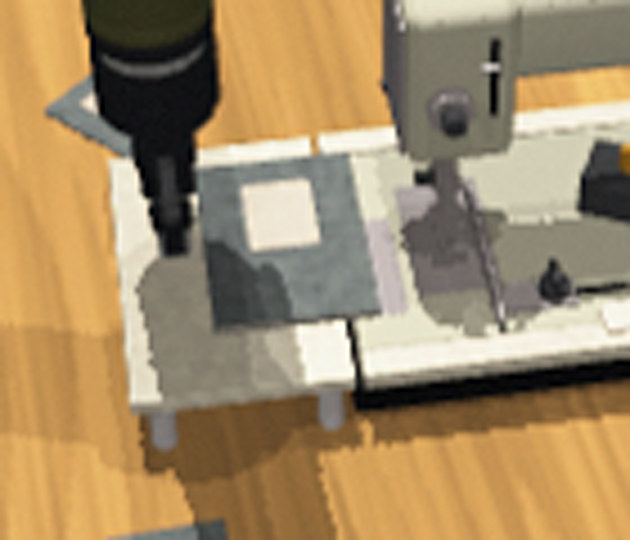

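The finger tip is at crop (175,245), free of the booklet's near edge at x≈208. I'll lower it to touch the extension.

```bash
for i in 1 2 3; do :; done; python3 -m inch '{"twist":[[0,0.006,0.005],[0,0.006,0.005],[0,0.006,0.005]],"delta_pos":[[-0.1,0,-0.3],[-0.1,0,-0.55],[-0.1,0,-0.55]],"grip":[1,1,1]}' ; python3 t.py 0 -178 5 57;  python3 -m inch '{"twist":[[0,0,0],[0,0,0],[0,0,0]],"delta_pos":[[0,0,-0.1],[0,0,-0.2],[0,0,-0.2]],"grip":[1,1,1]}'; python3 t.py 0
```

```text
time: 17.3
tcp_pos: [409.6, -31.1, 57.1]
eef_rot: [[0.082, 0.0, -0.997], [0.997, 0.0, 0.082], [0.0, -1.0, -0.0]]
ft_force: [-0.6, -0.1, -0.4]
opening: 0.4
t 17.3 twist [-0.     0.     0.003] machine tcp [-178.     5.5   57.1] j [ 31.  58. -59. 132.  82.  47.  -3.] F [-0.6 -0.1 -0.4]
delta cm [-0.   -0.05 -0.01]
time: 17.6
tcp_pos: [409.5, -31.0, 55.1]
eef_rot: [[0.081, 0.0, -0.997], [0.997, 0.0, 0.081], [0.0, -1.0, -0.0]]
ft_force: [0.2, -0.9, 1.7]
opening: 0.2
t 17.6 twist [-0.     0.     0.002] machine tcp [-178.1    5.6   55.1] j [ 31.  58. -58. 132.  83.  47.  -3.] F [ 0.3 -0.9  1.7]
```

```bash
python3 -m inch '{"twist":[[0,0,0],[0,0,0],[0,0,0],[0,0,0],[0,0,0],[0,0,0],[0,0,0],[0,0,0],[0,0,0],[0,0,0]],"delta_pos":[[0,0,0.25],[0.5,-0.04,0.25],[1.0,-0.08,0.25],[1.5,-0.12,0.25],[2.2,-0.17,0.25],[2.9,-0.23,0.25],[3.6,-0.29,0.25],[4.3,-0.34,0.25],[5,-0.4,0.25],[5,-0.4,0.25]],"grip":[1,1,1,1,1,1,1,1,1,1]}'; python3 t.py 0 -115 5.5 57.5; python3 - <<'E'
from cell import *
import cv2
for n,(a,b,c,d),f in(("side",(170,290,200,340),4.5),):
  p,_=get_image(n); cv2.imwrite(f"pics/{n}4.png",cv2.resize(p[a:b,c:d,::-1],None,fx=f,fy=f,interpolation=cv2.INTER_CUBIC))
E
```

```text
time: 18.6
tcp_pos: [460.9, -35.0, 57.6]
eef_rot: [[0.083, 0.002, -0.997], [0.997, 0.001, 0.083], [0.001, -1.0, -0.002]]
ft_force: [-0.4, -0.8, 0.4]
opening: -0.2
t 18.6 twist [-0.001  0.002  0.004] machine tcp [-126.6    5.7   57.6] j [ 32.  59. -58. 123.  76.  49.   8.] F [-0.3 -0.9  0.4]
delta cm [ 1.15 -0.11 -0.01]
```

View pics/side4.png

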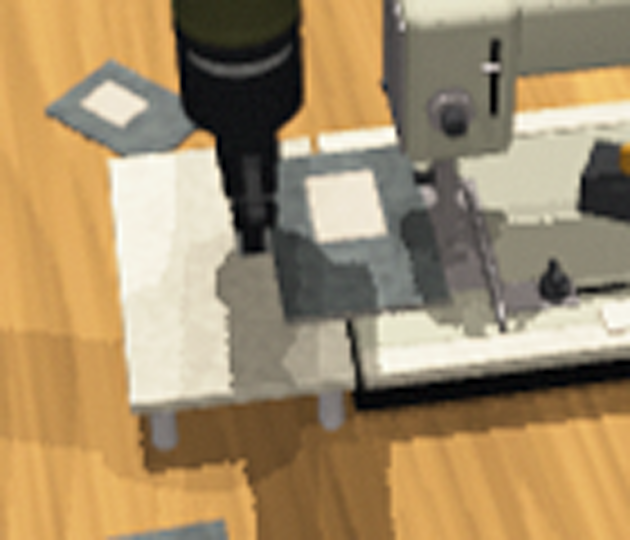

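```bash
python3 -m inch '{"twist":[[0,0.002,0.003],[0,0.002,0.003],[0,0.002,0.003],[0,0.002,0.003],[0,0.002,0.003],[0,0.002,0.003]],"delta_pos":[[0.5,-0.04,0],[1.0,-0.08,0],[1.5,-0.12,0],[1.9,-0.15,0],[2.2,-0.18,0],[2.2,-0.18,0]],"grip":[1,1,1,1,1,1]}'; python3 t.py 0; python3 -m inch '{"twist":[[0,0,0],[0,0,0],[0,0,0]],"delta_pos":[[0.1,-0.01,0],[0.2,-0.02,0],[0.2,-0.02,0]],"grip":[1,1,1]}'; python3 t.py 0
```

```text
time: 19.25
tcp_pos: [482.0, -36.8, 57.6]
eef_rot: [[0.079, -0.001, -0.997], [0.997, 0.0, 0.079], [0.0, -1.0, 0.001]]
ft_force: [-0.3, 1.2, -0.0]
opening: -0.2
t 19.25 twist [-0.    -0.001 -0.   ] machine tcp [-105.4    5.6   57.6] j [ 32.  59. -58. 120.  73.  50.  12.] F [-0.4  1.1 -0. ]
time: 19.55
tcp_pos: [483.5, -37.0, 57.5]
eef_rot: [[0.079, -0.002, -0.997], [0.997, 0.0, 0.079], [0.0, -1.0, 0.002]]
ft_force: [-0.3, -0.8, 0.6]
opening: 0.0
t 19.55 twist [-0.    -0.002 -0.001] machine tcp [-103.9    5.5   57.5] j [ 32.  59. -58. 119.  73.  50.  13.] F [-0.3 -0.8  0.6]
```

```bash
python3 -m inch '{"twist":[[0,0,0],[0,0,0]],"delta_pos":[[0.1,-0.01,0],[0.1,-0.01,0]],"grip":[1,1]}'|grep -E "tcp|force"; python3 -m inch '{"twist":[[0,0,0],[0,0,0]],"delta_pos":[[0.1,-0.01,0],[0.1,-0.01,0]],"grip":[1,1]}'|grep -E "tcp|force"
```

```text
tcp_pos: [484.5, -37.1, 57.5]
ft_force: [-0.7, -0.4, -0.3]
tcp_pos: [485.6, -37.2, 57.5]
ft_force: [-0.7, -0.7, -0.2]
```

```bash
python3 -m inch '{"twist":[[0,0,0],[0,0,0]],"delta_pos":[[0.1,-0.01,0],[0.1,-0.01,0]],"grip":[1,1]}'|grep -E "tcp|force"; python3 - <<'E'
from cell import *
import cv2
for n,(a,b,c,d),f in(("side",(170,290,200,340),4.5),):
  p,_=get_image(n); cv2.imwrite(f"pics/{n}5.png",cv2.resize(p[a:b,c:d,::-1],None,fx=f,fy=f,interpolation=cv2.INTER_CUBIC))
E
```

```text
tcp_pos: [486.5, -37.2, 57.5]
ft_force: [-0.8, -0.4, 0.2]
```

View pics/side5.png

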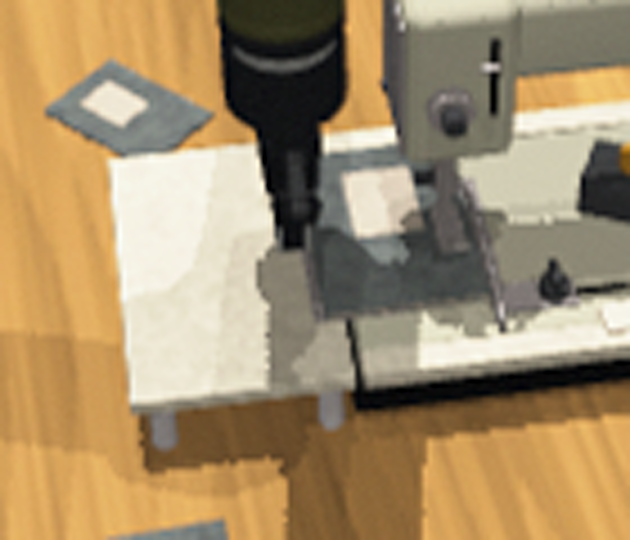

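The spine edge is at crop about (487,298) and the guide at about (497,300), so a few mm remain.

```bash
python3 -m inch '{"twist":[[0,0,0],[0,0,0]],"delta_pos":[[0.1,-0.01,0],[0.1,-0.01,0]],"grip":[1,1]}'|grep -E "tcp|force"; python3 -m inch '{"twist":[[0,0,0],[0,0,0]],"delta_pos":[[0.1,-0.01,0],[0.1,-0.01,0]],"grip":[1,1]}'|grep -E "tcp|force"
```

```text
tcp_pos: [487.3, -37.2, 57.5]
ft_force: [-0.0, 0.4, 0.1]
tcp_pos: [488.0, -37.2, 57.5]
ft_force: [-2.0, 1.6, 1.2]
```

```bash
python3 -m inch '{"twist":[[0,0,0],[0,0,0]],"delta_pos":[[0.1,-0.01,0],[0.1,-0.01,0]],"grip":[1,1]}'|grep -E "tcp|force"
```

```text
tcp_pos: [488.1, -37.3, 57.4]
ft_force: [-4.7, 2.1, 2.3]
```

```bash
python3 -m inch '{"twist":[[0,0,0],[0,0,0]],"delta_pos":[[0.1,-0.01,0],[0.1,-0.01,0]],"grip":[1,1]}'|grep -E "tcp|force"
```

```text
tcp_pos: [488.2, -37.2, 57.4]
ft_force: [-6.8, 2.2, 3.5]
```

```bash
python3 - <<'E'
from cell import *
from h import *
for n,(a,b,c,d),f in(("side",(190,260,255,335),7.5),("top",(170,260,240,345),5.5)):
  p,D=get_image(n); pickle.dump((p,D,camera_info(n)),open(n+"6.pkl","wb")); cv2.imwrite(f"pics/{n}6.png",cv2.resize(p[a:b,c:d,::-1],None,fx=f,fy=f,interpolation=cv2.INTER_CUBIC))
E
```

```text
(no output)
```

View pics/side6.png

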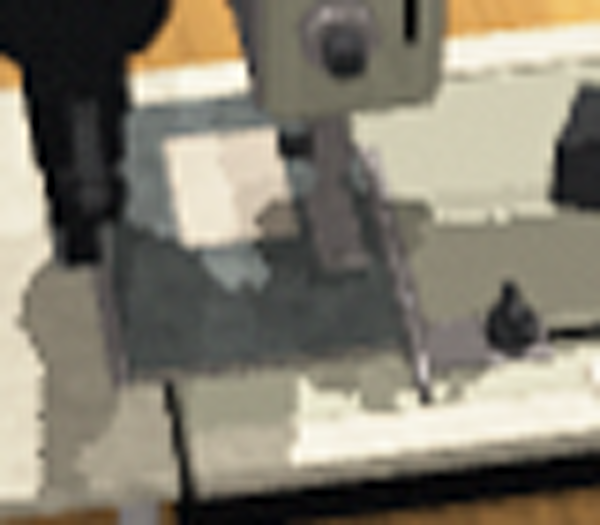

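View pics/top6.png

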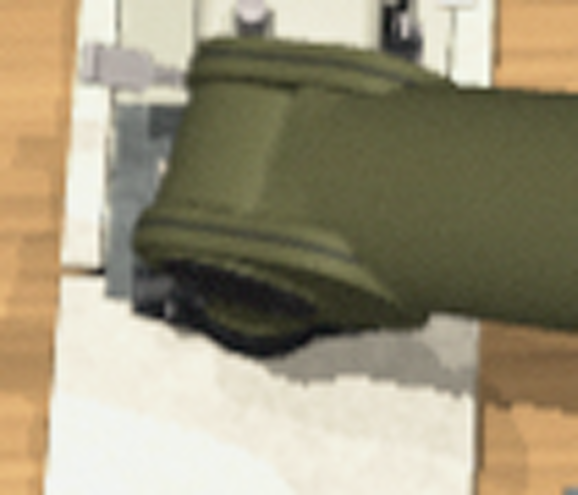

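```bash
python3 - <<'E'
from h import *
p,D,c=pickle.load(open("side6.pkl","rb"))
f=lambda pts:np.array(pts,float)/7.5+[255,190]-.5
def A(pts,z):
    w=w2m(onplane(c,f(pts),z)); return w.round(1).tolist()
print("left edge top",A([(108,240),(122,368)],61)); print("front edge",A([(130,370),(400,340)],61)); print("back edge",A([(130,110),(245,97)],61))
print("guide top edge",A([(372,155),(428,385)],69)); print("guide foot",A([(428,398)],55))
E
```

```text
left edge top [[-87.2, 11.9, 61.0], [-90.9, -56.2, 61.0]]
front edge [[-88.0, -57.7, 61.0], [14.5, -58.5, 61.0]]
back edge [[-68.7, 84.2, 61.0], [-21.6, 84.4, 61.0]]
guide top edge [[21.1, 34.4, 69.0], [18.7, -90.0, 69.0]]
guide foot [[20.4, -83.8, 55.0]]
```

```bash
python3 -m inch '{"twist":[[0,0,0],[0,0,0],[0,0,0],[0,0,0],[0,0,0],[0,0,0]],"delta_pos":[[-0.5,0.04,0],[-1.0,0.08,0],[-1.1,-1.9,0],[-1.35,-4.4,0],[-1.35,-4.4,0],[-1.35,-4.4,0]],"grip":[1,1,1,1,1,1]}'|grep -E "tcp|force"; python3 t.py 0 -102 -40 57.5
```

```text
tcp_pos: [477.3, -82.3, 57.6]
ft_force: [-0.4, 0.2, 0.4]
t 21.7 twist [-0.    -0.001  0.001] machine tcp [-106.4  -40.1   57.6] j [ 37.  59. -58. 120.  73.  49.  18.] F [-0.4  0.2  0.4]
delta cm [ 0.44 -0.02 -0.01]
```

```bash
python3 -m inch '{"twist":[[0,0,0],[0,0,0],[0,0,0]],"delta_pos":[[0.4,-0.03,0],[0.6,-0.05,0],[0.6,-0.05,0]],"grip":[1,1,1]}'>/dev/null; python3 t.py 0; python3 -m inch '{"twist":[[0,0,0],[0,0,0]],"delta_pos":[[0.15,-0.01,0],[0.15,-0.01,0]],"grip":[1,1]}'>/dev/null; python3 t.py 0
```

```text
t 22.0 twist [-0.001 -0.001 -0.001] machine tcp [-100.1  -38.7   57.7] j [ 37.  60. -58. 119.  73.  50.  19.] F [-1.4 -0.7  0.1]
t 22.2 twist [-0.    -0.002 -0.001] machine tcp [-99.4 -39.3  57.5] j [ 37.  60. -58. 118.  72.  50.  19.] F [-0.3  0.5 -0.5]
```

```bash
python3 -m inch '{"twist":[[0,0,0],[0,0,0]],"delta_pos":[[0.15,-0.01,0],[0.15,-0.01,0]],"grip":[1,1]}'>/dev/null; python3 t.py 0
```

```text
t 22.4 twist [-0.001 -0.004 -0.001] machine tcp [-99.2 -39.4  57.4] j [ 37.  60. -58. 118.  72.  50.  20.] F [-4.7 -0.2  2.1]
```

```bash
python3 -m inch '{"twist":[[0,0,0],[0,0,0],[0,0,0],[0,0,0],[0,0,0],[0,0,0]],"delta_pos":[[-0.5,0.04,0],[-0.9,0.08,0],[-0.6,3.5,0],[-0.35,7,0],[-0.35,7,0],[-0.35,7,0]],"grip":[1,1,1,1,1,1]}'|grep -E "force";python3 t.py 0;  python3 -m inch '{"twist":[[0,0,0],[0,0,0],[0,0,0]],"delta_pos":[[0.35,-0.03,0],[0.5,-0.05,0],[0.5,-0.05,0]],"grip":[1,1,1]}'>/dev/null; python3 t.py 0
```

```text
ft_force: [-0.1, -0.3, 0.6]
t 23.0 twist [ 0.    -0.001 -0.002] machine tcp [-106.5   30.5   57.7] j [ 29.  59. -58. 120.  74.  50.   9.] F [-0.1 -0.3  0.6]
t 23.3 twist [ 0.    -0.002  0.002] machine tcp [-101.4   28.7   57.4] j [ 29.  60. -58. 119.  73.  50.  10.] F [-0.2  0.8 -0.7]
```

```bash
python3 -m inch '{"twist":[[0,0,0],[0,0,0]],"delta_pos":[[0.15,-0.01,0],[0.15,-0.01,0]],"grip":[1,1]}'>/dev/null; python3 t.py 0; python3 -m inch '{"twist":[[0,0,0],[0,0,0]],"delta_pos":[[0.15,-0.01,0],[0.15,-0.01,0]],"grip":[1,1]}'>/dev/null; python3 t.py 0
```

```text
t 23.5 twist [-0.    -0.002  0.   ] machine tcp [-100.1   29.5   57.5] j [ 29.  60. -58. 119.  73.  50.  11.] F [ 0.3  0.  -0.4]
t 23.7 twist [-0.    -0.003 -0.001] machine tcp [-99.4  29.7  57.4] j [ 29.  60. -58. 119.  73.  50.  11.] F [-1.8 -0.6  0.2]
```

```bash
python3 -m inch '{"twist":[[0,0,0],[0,0,0]],"delta_pos":[[0.12,-0.01,0],[0.12,-0.01,0]],"grip":[1,1]}'>/dev/null; python3 t.py 0; python3 -m inch '{"twist":[[0,0,0],[0,0,0],[0,0,0],[0,0,0],[0,0,0],[0,0,0],[0,0,0],[0,0,0]],"delta_pos":[[-0.5,0.04,0],[-1.5,0.1,0],[-3,0.2,0.5],[-4,0.3,4],[-4,1,8],[-4,3,13],[-4,6,18],[-4,9,23]],"grip":[1,1,1,1,1,1,1,1]}';python3 tb.py 0 -36 190 330
```

```text
t 23.9 twist [ 0.    -0.005 -0.001] machine tcp [-99.2  29.7  57.4] j [ 29.  60. -58. 118.  73.  51.  11.] F [-5.1 -0.4  2.5]
time: 24.7
tcp_pos: [452.0, 67.1, 272.1]
eef_rot: [[0.079, 0.0, -0.997], [0.997, 0.0, 0.079], [0.0, -1.0, -0.0]]
ft_force: [1.9, -1.3, 0.4]
opening: -0.1
t 24.7 twist [-0.     0.    -1.571] machine tcp [-143.5  106.7  272.1] j [ 29.  40. -74. 113.  44.  63.  21.] F [ 2.  -1.2  0.4]
delta cm [11.38  7.45  5.79]
grasp pt machine [-143.5  106.7  290.8]
```

```bash
python3 -m inch '{"twist":[[0,0,-0.15],[0,0,-0.3],[0,0,-0.45],[0,0,-0.6],[0,0,-0.75],[0,0,-0.9],[0,0,-1.05],[0,0,-1.2],[0,0,-1.35],[0,0,-1.5]],"delta_pos":[[0,2,3],[1,4,6],[2,6,8],[4,8,10],[6,8,10],[8,8,10],[10,8,10],[11,8,10],[11.4,8,10],[11.4,8,10]],"grip":[1,1,1,1,1,1,1,0.5,0.2,0]}'; python3 tb.py 45 0 200 300; python3 - <<'E'
from cell import *
from h import *
for n,(a,b,c,d),f in(("side",(170,260,235,345),5.5),("top",(170,260,240,345),5.5)):
  p,D=get_image(n); pickle.dump((p,D,camera_info(n)),open(n+"7.pkl","wb")); cv2.imwrite(f"pics/{n}7.png",cv2.resize(p[a:b,c:d,::-1],None,fx=f,fy=f,interpolation=cv2.INTER_CUBIC))
E
```

```text
time: 25.7
tcp_pos: [566.7, 146.2, 369.9]
eef_rot: [[1.0, 0.002, 0.015], [-0.015, 0.002, 1.0], [0.002, -1.0, 0.002]]
ft_force: [-0.6, -1.1, -1.1]
opening: 42.1
t 25.7 twist [-0.786  0.039 -0.062] machine tcp [-35.5 194.7 369.9] j [  8.  34. -49.  84.  26.  73. -44.] F [-0.5 -1.1 -1.1]
delta cm [ 3.58  0.24 -6.99]
grasp pt machine [-35.5 194.7 388.6]
```

View pics/side7.png

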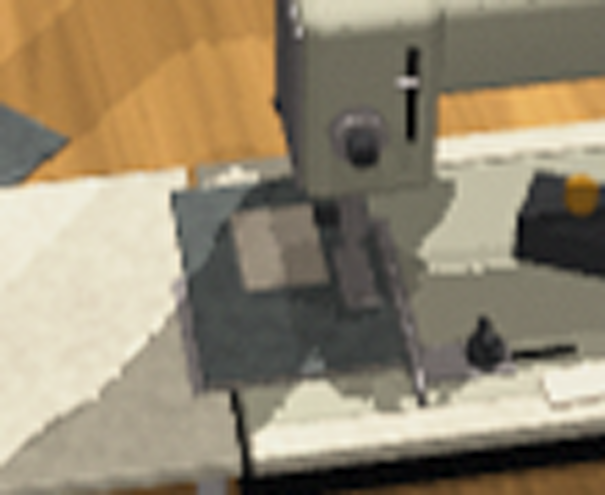

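View pics/top7.png

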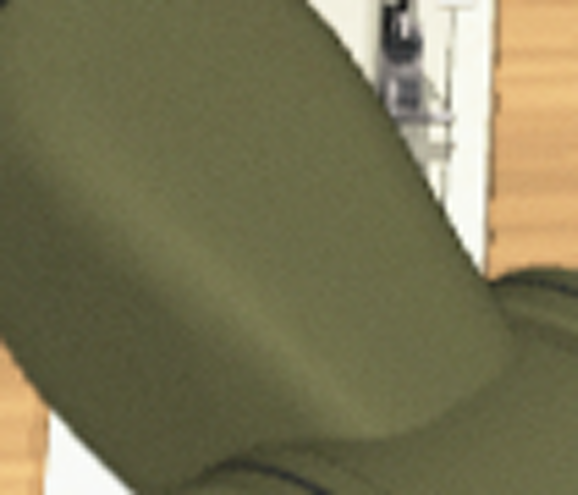

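The spine lies along the guide, about (390,260) to (415,370) in the crop. In the top view the arm covers it. Next I'll fetch the raised lever again.

```bash
python3 -m inch '{"twist":[[-0.13,0.01,-0.01],[-0.26,0.02,-0.02],[-0.39,0.03,-0.03],[-0.52,0.03,-0.04],[-0.65,0.04,-0.05],[-0.786,0.039,-0.062],[-0.786,0.039,-0.062],[-0.786,0.039,-0.062],[-0.786,0.039,-0.062],[-0.786,0.039,-0.062]],"delta_pos":[[0.5,0,-1],[1,0,-2],[1.5,0,-3],[2,0,-4],[2.5,0,-5],[3,0,-6],[3.5,0.2,-7],[3.5,0.2,-7],[3.5,0.2,-7],[3.5,0.2,-7]],"grip":[0,0,0,0,0,0,0,0,0,0]}';python3 tb.py 45 -0.5 125 234;python3 tb.py 45 -0.5 70 179
```

```text
time: 26.8
tcp_pos: [601.4, 146.8, 302.0]
eef_rot: [[0.997, -0.058, 0.053], [-0.078, -0.703, 0.707], [-0.004, -0.709, -0.705]]
ft_force: [-0.1, 0.8, 0.5]
opening: 42.7
t 26.8 twist [-0.003 -0.003 -0.001] machine tcp [ -0.9 198.  302. ] j [-22.  52. -29.  70.  48. 104. -60.] F [-0.1  0.8  0.5]
delta cm [-0.54 -7.28 -6.8 ]
grasp pt machine [ -0.9 211.2 315.3]
t 26.8 twist [-0.003 -0.003 -0.001] machine tcp [ -0.9 198.  302. ] j [-22.  52. -29.  70.  48. 104. -60.] F [-0.1  0.8  0.5]
delta cm [ -0.97 -12.76 -12.3 ]
grasp pt machine [ -0.9 211.2 315.3]
```

```bash
python3 -m inch '{"twist":[[0,0,0],[0,0,0],[0,0,0],[0,0,0],[0,0,0],[0,0,0],[0,0,0],[0,0,0],[0,0,0]],"delta_pos":[[-0.2,-2.6,-2.4],[-0.4,-5.2,-4.8],[-0.54,-7.3,-6.8],[-0.6,-8.6,-8.1],[-0.7,-9.9,-9.4],[-0.8,-11.2,-10.7],[-0.97,-12.76,-12.3],[-0.97,-12.76,-12.3],[-0.97,-12.76,-12.3]],"grip":[0,0,0,0,0,0,0,0,0]}';python3 tb.py 45 -0.5 70 179
```

```text
time: 27.7
tcp_pos: [591.5, 20.3, 178.4]
eef_rot: [[0.997, -0.058, 0.052], [-0.077, -0.703, 0.707], [-0.005, -0.708, -0.706]]
ft_force: [0.4, 0.5, -0.3]
opening: 42.6
t 27.7 twist [-0.002 -0.004 -0.002] machine tcp [ -0.8  71.2 178.4] j [-12.  55. -28.  89.  55.  85. -68.] F [ 0.4  0.5 -0.3]
delta cm [ 0.02 -0.12  0.06]
grasp pt machine [ -0.8  84.4 191.6]
```

```bash
python3 -m inch '{"twist":[[0,0,0],[0,0,0],[0,0,0],[0,0,0],[0,0,0]],"delta_pos":[[0.1,0,0],[0.1,0,0],[0.1,0,0],[0.1,0,0],[0.1,0,0]],"grip":[0.4,0.8,1,1,1]}' 40 | grep -E "force|open";python3 -m inch '{"twist":[[0,0,0],[0,0,0],[0,0,0],[0,0,0],[0,0,0],[0,0,0]],"delta_pos":[[0,0.2,-0.6],[0,0.35,-1.17],[0.04,0.48,-2.04],[0.04,0.5,-3.03],[0.03,0.35,-4.15],[0.03,0.35,-4.15]],"grip":[1,1,1,1,1,1]}';python3 tb.py 45
```

```text
ft_force: [-3.2, 3.8, 6.1]
opening: 19.5
time: 28.8
tcp_pos: [592.0, 25.8, 133.8]
eef_rot: [[0.997, -0.058, 0.047], [-0.074, -0.703, 0.708], [-0.008, -0.709, -0.705]]
ft_force: [-1.2, 4.1, -0.8]
opening: 19.2
t 28.8 twist [-0.004 -0.008 -0.005] machine tcp [ -0.7  76.7 133.8] j [-13.  59. -27.  89.  56.  83. -71.] F [-1.6  4.  -0.8]
grasp pt machine [ -0.7  89.9 147.1]
```

```bash
python3 -m inch '{"twist":[[0,0,0],[0,0,0],[0,0,0],[0,0,0],[0,0,0],[0,0,0],[0,0,0],[0,0,0]],"delta_pos":[[0,-0.36,-1.19],[-0.05,-0.93,-2.3],[-0.1,-1.68,-3.29],[-0.15,-2.39,-3.99],[-0.2,-2.89,-4.37],[-0.2,-3.1,-4.5],[-0.2,-3.1,-4.5],[-0.2,-3.1,-4.5]],"grip":[1,1,1,1,1,1,1,1]}';python3 tb.py 45
```

```text
time: 29.6
tcp_pos: [589.5, -5.9, 89.4]
eef_rot: [[0.997, -0.059, 0.048], [-0.076, -0.702, 0.708], [-0.008, -0.709, -0.705]]
ft_force: [-4.0, 3.9, -4.6]
opening: 19.5
t 29.6 twist [-0.004 -0.008 -0.003] machine tcp [-0.6 44.9 89.4] j [-11.  62. -26.  91.  59.  79. -73.] F [-4.3  3.6 -4.6]
grasp pt machine [ -0.6  58.  102.6]
```

```bash
python3 -m inch '{"twist":[[0,0,0],[0,0,0],[0,0,0],[0,0,0],[0,0,0],[0,0,0],[0,0,0],[0,0,0],[0,0,0],[0,0,0]],"delta_pos":[[0,0,0],[0,0,0],[0,0,0],[0.2,2.5,2.5],[0.4,5,5],[0.6,8,8],[0.8,12,12],[1,16,15],[1,20,18],[1,24,18]],"grip":[0.4,0,0,0,0,0,0,0,0,0]}'; python3 - <<'E'
from cell import *
from h import *
for n,(a,b,c,d),f in(("side",(170,260,235,345),5.5),("top",(130,280,220,345),4)):
  p,D=get_image(n); pickle.dump((p,D,camera_info(n)),open(n+"8.pkl","wb")); cv2.imwrite(f"pics/{n}8.png",cv2.resize(p[a:b,c:d,::-1],None,fx=f,fy=f,interpolation=cv2.INTER_CUBIC))
E
```

```text
time: 30.6
tcp_pos: [601.7, 234.1, 275.7]
eef_rot: [[0.997, -0.055, 0.056], [-0.079, -0.702, 0.707], [0.001, -0.71, -0.704]]
ft_force: [0.6, -0.2, -0.5]
opening: 43.0
```

View pics/side8.png

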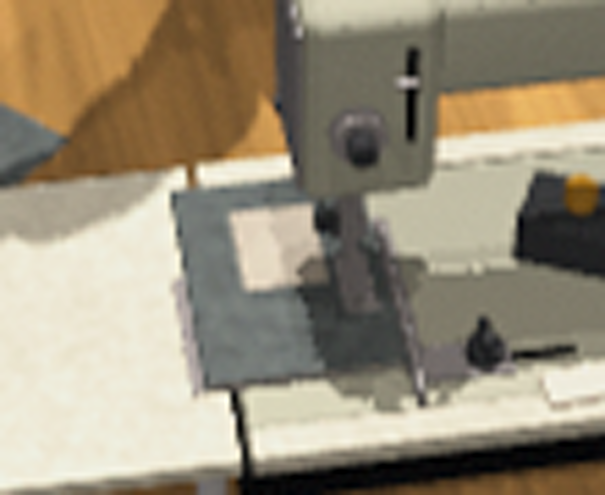

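View pics/top8.png

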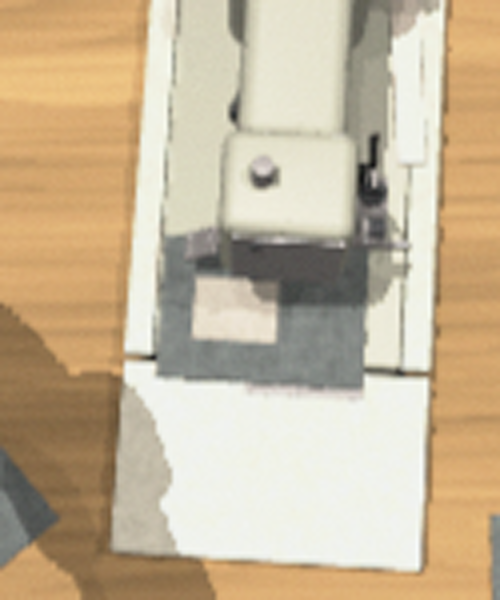

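```bash
python3 - <<'E'
from h import *
for k in("top0","top8"):
    p,D,c=pickle.load(open(k+".pkl","rb")); M=w2m(cloud(p,D,c).reshape(-1,3))
    m=(M[:,2]>85)&(M[:,2]<150)&(abs(M[:,0])<25)&(M[:,1]<105)&(M[:,1]>44)
    print(k,m.sum(),"median",np.median(M[m],0).round(1),"max y",M[m,1].max().round(1),"angle",np.degrees(np.median(np.arctan2(M[m,2]-165,M[m,1]-18))).round(1))
p,D,c=pickle.load(open("top8.pkl","rb"))
# near edge of booklet: grey -> white per column
V=p.min(2).astype(float); pts=[]
for u in range(264,308):
    col=V[205:240,u]; i=[k for k in range(len(col)-1) if col[k]<150<=col[k+1]]
    if i: k=i[-1]; pts.append((u,205+k+(150-col[k])/(col[k+1]-col[k])))
w=w2m(onplane(c,pts,61)); l=cv2.fitLine(w[:,:2].astype(np.float32),cv2.DIST_HUBER,0,.01,.01).ravel(); print("near edge x at y=0:",l[2]-l[0]/l[1]*l[3],"tilt deg vs machine y",np.degrees(np.arctan(l[0]/l[1])),len(pts),w[[0,-1]].round(1))
# left (+y) edge
pts=[]
for v in range(192,222):
    row=V[v,250:275]; i=[k for k in range(len(row)-1) if row[k]>=150>row[k+1]]
    if i: k=i[-1]; pts.append((250+k+(row[k]-150)/(row[k]-row[k+1]),v))
w=w2m(onplane(c,pts,61)); l=cv2.fitLine(w[:,:2].astype(np.float32),cv2.DIST_HUBER,0,.01,.01).ravel(); print("side edge tilt vs machine x",np.degrees(np.arctan(l[1]/l[0])),len(pts))
E
```

```text
top0 63 median [ -3.4  58.3 113.8] max y 69.9 angle -51.6
top8 62 median [ -3.2  58.1 113. ] max y 70.1 angle -51.4
near edge x at y=0: -88.20734 tilt deg vs machine y 0.30581918 44 [[-86.5  70.6  61. ]
 [-88.4 -52.6  61. ]]
side edge tilt vs machine x 0.26097873 29
```

```bash
python3 -c "
from cell import *; print(sign_off(), observe()['time'])"
```

```text
the job is handed in; nothing more can be done
the job is handed in; nothing more can be done
```

The booklet is set up and clamped: I raised the lever, slid the booklet in against the edge guide, put the lever fully down, and handed the job in after about 31 s of the 66 s allowed.

- **Lever up:** I gripped its pad from behind and swung it along its arc to the stop. After release the picture showed it staying up by itself.
- **Booklet:** I pushed it in with closed fingers. It met the guide at the same place, to about 0.2 mm, with the push at y = +5, -39 and +30 mm. The highest reading along x was about 7 N, below the guide's 12 N limit.
- **Lever down:** I carried it down its arc, released it and drew the arm clear. Afterwards its measured angle matched the start to 0.2° (-51.4° against -51.6°), so it is fully down.
- **Last check of the booklet:** Its spine comes out about 17 mm beyond the needle, on the guide face. The camera shows it about 0.3° off my estimate of the machine's axes, which is itself only good to about 0.25°. The three matching contact positions suggest it is flush.

Nothing failed. Two early tool poses for reaching the lever were out of the arm's reach, so I approached from behind instead; nothing was touched. I checked the bystanders on the bed only by eye in the pictures, and they looked unmoved. The ones on the table I did not check again.

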